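# Lay out the slide-staining mat

### The job

Set out the staining place on the white mat: the brown glass bottle with the blue cap goes on the ring next to the timer, the dropper bottle on the ring next to the box of slides, and the petri dish on the middle ring between them, each in the centre of its ring. Then stand the small white screw-cap jar on top of the petri dish, in its middle. Leave everything standing upright and let go of, and do not disturb the roll of tape.

Things in the scene. Friction and masses are not known exactly. Their poses are not given: they have to be found in the camera images.
- amber_c (a point): Brown (amber) glass reagent bottle with a blue screw cap, loose, about 100 g: body 45 mm across, 88 mm tall in all, cap 24 mm across over the top 11 mm; the body's sides are straight up to about 50 mm. Point: on its axis, half-way up (44 mm above its underside); z up.
- dropper_c (a point): Small brown dropper bottle with a black rubber bulb, loose, about 60 g: body 32 mm across up to 54 mm, neck and collar about 18 mm across from 54 to 68 mm, bulb 13 mm across from 68 to 97 mm (top); the bulb is stiff enough to be held by. Point: on its axis, half-way up (48.5 mm above its underside); z up.
- dish_c (a point): Closed clear petri dish with pale contents, loose, about 50 g: round, 60 mm across, 16 mm high, flat lid on which things can stand. Point: its centre, 8 mm above its underside; z up.
- jar_c (a point): Small white plastic screw-cap jar, loose, about 30 g: 40 mm tall, body 28 mm across, ribbed cap 31 mm across over the top 12 mm. Point: on its axis, half-way up (20 mm above its underside); z up.
- tape_c (a point): Roll of beige paper tape lying flat among the things, 62 mm across, 19 mm high, loose; to be left where it is. Point: its centre, half-way up.
- ring_left (a point): Centre of the left of the three blue rings (74 mm outer diameter, centre dot) printed in a row on the white mat (90 x 284 x 3 mm, fixed to the worktop, a little turned). Point on the mat's top, 3 mm above the worktop. x points away from the robot across the mat, y along the row to the left, z up. Rings are 90 mm apart.
- ring_mid (a point): Centre of the middle ring on the mat's top; axes as for the left ring.
- ring_right (a point): Centre of the right ring on the mat's top; axes as for the left ring.
- timer_c (a point): White digital timer with three keys, 56 x 64 x 19 mm, fixed beside one end of the mat, about 95 mm from the centre of the end ring there; it may be the left end or the right end. Point: its centre, 9.5 mm up.
- carton_c (a point): Blue and white card box of slides, 31 x 81 x 28 mm, fixed beside the other end of the mat, about 95 mm from the centre of the end ring there. Point: its centre, 14 mm up.

How it is judged:
At the end, for the whole second after the job is handed in: Amber bottle within 12 mm of the centre of the ring beside the timer, dropper bottle of the ring beside the slide box, dish of the middle ring; jar on the dish within 12 mm of its centre. All upright (0.1 rad), at resting height (5 mm), still (((horizontal distance between timer_c and ring_left below 0.13 m and horizontal distance between carton_c and ring_right below 0.13 m and horizontal distance between amber_c and ring_left below 0.012 m and horizontal distance between dropper_c and ring_right below 0.012 m) or (horizontal distance between timer_c and ring_right below 0.13 m and horizontal distance between carton_c and ring_left below 0.13 m and horizontal distance between amber_c and ring_right below 0.012 m and horizontal distance between dropper_c and ring_left below 0.012 m)) and horizontal distance between dish_c and ring_mid below 0.012 m and horizontal distance between jar_c and dish_c below 0.012 m and angle between each of amber_c, dropper_c, dish_c, jar_c's own z axis and vertical below 0.1 rad and height (world z) of amber_c between 0.042 and 0.052 m and linear speed of each of amber, dropper, dish, jar below 0.02 m/s and angular speed of each of amber, dropper, dish, jar below 0.3 rad/s and height (world z) of dropper_c between 0.0465 and 0.0565 m and height (world z) of dish_c between 0.006 and 0.016 m and height (world z) of jar_c between 0.034 and 0.044 m); the robot touches nothing.
It fails at once if the roll of tape is disturbed (moved more than 20 mm) (distance of tape_c from where it was at the start of the episode above 0.02 m).
It also fails if it takes over 106 s, if anything falls off the work surface, if the arm or the gripper's body presses on something with over 40 N, if the wrist force passes 120 N, or if a joint passes its speed limit or range.

### The arm

A 6-joint arm with a two-finger parallel gripper is mounted at the origin on a cart in front of the work surface, level with it; the furniture and walls round the work are solid. World frame = base frame: x ahead of the robot, y to its left, z up, the work surface at z = 0. Lengths are in m, angles in rad, forces in N, time in s.
With the tool pointing down it reaches from about 0.275 to 0.775 m from the base axis. Payload 14.6 kg.
Tool frame: the origin (TCP) lies midway between the tips of the shut fingers; the grasp point (between the pads) lies 19 mm behind it; z points along the fingers, y is the line along which they close (so a half turn about z gives the same grasp; the last joint's range is limited). The gripper opens to 85 mm and grips with 20 to 120 N. Pads are 22 mm wide; open, the fingers measure 114 mm over their backs; the gripper's body (76 mm by 85 mm) begins 54 mm behind the grasp point. The pads swing forward as they close: fully open they stand 13 mm farther back than shut.
Start: joints at [1.152, 0.263, -0.048, 1.259, 0, 1.415], TCP at [0.137, 0.507, 0.198] pointing down, gripper open.
Joint ranges: [-2.65, 2.65], [-0.89, 1.7], [-1.18, 1.37], [-2.13, 2.11], [-1.35, 1.29], [-3.14, 3.14]. Speed limits (rad/s): [1.89, 1.89, 2.57, 2.79, 3.14, 3.14].

### API

Orientations are given as a unit quaternion [w, x, y, z].
In Python, from plant import arm gives the robot as it stands.
- The arm moves only by the tool step_arm, never from a script. Its argument "motion" is a list of rows, each an object with "gripper": the closure, from 0 (fully open) to 1 (shut); "linear": the shift along the tool's x, y, z in mm, a list of three; "rotation": the turn, a rotation vector about the tool's x, y, z in degrees, a list of three. A call has 1 to 5 rows; each row is the pose to reach, as a shift and turn from the pose commanded when the call began, along the tool's axes at that moment; what a row does not reach only later rows make up. A row lasts 1/10 s, in which the tool goes at most 50 mm and 8.59 degrees, less where a joint would pass 70% of its speed; a pose out of reach is approached as far as the arm can. A call with a gripper value outside its range is refused whole. The fingers move at their own pace and stop on an object; "newtons" is the grip in N (left out, the last holds). Time passes only in rows, so rows that repeat a pose let the fingers close. It gives the time, the measured TCP pose, the force, the opening and the grip force at its end, in the units of the state.
- arm.read_state(): the state, without advancing time (a new reading comes with each control period).
- arm.snapshot(name): name is "scene" or "top"; returns a dict with "img" (480x640x3 uint8, red, green, blue), "z_map" (480x640 float32, m along the optical axis (not along the pixel's ray), 0 where there is no reading), "fx", "fy", "cx", "cy" (pixels), "distortion" ([k1, k2, p1, p2, k3] as OpenCV has them; the pictures are not rectified), "cam_to_world" (4x4, takes a point from camera to world coordinates). Camera axes: x right, y up, looking along -z (the intrinsics and any distortion apply to the point x, -y, -z); pixel columns grow to the right and rows downward; lengths in m; the calibration is good to about 2 mm. A picture is of the moment at which its call begins.
- arm.sign_off(): hands the job in; it is judged then, once.
The state is a dict: "t": time; "joint_positions": joint angles; "joint_vel": joint speeds; "tau": joint torques, N m; "tool_pos": TCP position; "tcp_rot": TCP orientation; "force": force on the tool from outside, world axes, zero at the start; "moment": the same for the moment, N m; "finger_gap": opening from 0.0 (shut) to 1.0 (fully open); "finger_force": force on a finger pad.
Only numpy, scipy, OpenCV 4.12 (cv2) and the standard library are available. Lean on these libraries where they do the work, as an engineer would, in place of code of your own. Each camera call takes 0.05 s, during which the arm holds its last target. There are 200 camera calls.

## Working session

There is one attempt and no reset: what is moved stays moved. The work goes in short steps, Python scripts to look and compute and a tool call to move; the robot and the scene stay as the last step left them, time stands still between calls to the robot, and variables do not carry over. Pictures are saved under pics/ and viewed, at most 14 in all, crops included, and the job is handed in when it is done.

Besides the shell and the picture viewer there is one more tool, called after "Request:" as name(argument=value, ...) on one line, values as JSON. step_arm: Moves the arm, as the interface text tells. Its arguments: {"type":"object","properties":{"motion":{"type":"array","items":{"type":"object","properties":{"gripper":{"type":"number"},"linear":{"type":"array","items":{"type":"number"}},"rotation":{"type":"array","items":{"type":"number"}}}}},"newtons":{"type":"number"}},"required":["motion"]}

```bash
mkdir -p pics; ls
cat > h.py <<'E'
import numpy as np, cv2
from plant import arm
def snap(n):
    s=arm.snapshot(n)
    np.savez('last_%s.npz'%n,**{k:np.array(v) for k,v in s.items()})
    return s
def K(s): return np.array([[s['fx'],0,s['cx']],[0,s['fy'],s['cy']],[0,0,1.]])
def rays(s,uv):
    p=cv2.undistortPoints(np.array(uv,float).reshape(-1,1,2),K(s),np.array(s['distortion'],float)).reshape(-1,2)
    T=np.array(s['cam_to_world']); d=np.c_[p[:,0],-p[:,1],-np.ones(len(p))]
    return T[:3,3],d@T[:3,:3].T
def onz(s,uv,z):
    o,d=rays(s,uv); return o+d*((z-o[2])/d[:,2])[:,None]
def cloud(s):
    z=np.array(s['z_map']); v,u=np.mgrid[:480,:640]
    o,d=rays(s,np.c_[u.ravel(),v.ravel()])
    P=o+d*z.ravel()[:,None]; P[z.ravel()==0]=np.nan
    return P.reshape(480,640,3)
E
python3 - <<'E'
from h import *
for n in('scene','top'):
    s=snap(n); cv2.imwrite(f'pics/{n}0.png',s['img'][...,::-1]); print(n,np.round(s['cam_to_world'],3).tolist(),s['fx'],s['distortion'],(s['z_map']==0).mean())
print(arm.read_state())
E
```

```text
pics
scene [[0.819, 0.422, -0.388, 0.084], [-0.573, 0.581, -0.578, -0.651], [-0.019, 0.696, 0.718, 0.89], [0.0, 0.0, 0.0, 1.0]] 478.25591168985494 [0.02414656 0.         0.         0.         0.        ] 0.004065755208333333
top [[-0.025, 0.982, -0.186, 0.242], [-1.0, -0.025, 0.001, 0.014], [-0.004, 0.186, 0.983, 1.476], [0.0, 0.0, 0.0, 1.0]] 535.3173450560487 [-0.14124557  0.          0.          0.          0.        ] 0.003932291666666666
{'t': 0.1, 'joint_positions': array([ 1.15170795e+00,  2.63462261e-01, -4.88524728e-02,  1.25942537e+00,
       -4.69151039e-06,  1.41549574e+00]), 'joint_vel': array([-0.00141939, -0.0008514 ,  0.00145875,  0.00108683,  0.00078028,
        0.00054727]), 'tau': array([ 1.58818621e-04, -6.38577676e+01,  3.85061717e+01,  1.00553004e-02,
       -3.09655579e-04, -1.80273179e-05]), 'tool_pos': array([0.13677938, 0.50657877, 0.19758757]), 'tcp_rot': array([-1.31418820e-04,  1.31511809e-01,  9.91314492e-01, -4.53225759e-04]), 'force': array([-0.02796265,  0.11753517,  0.25114682]), 'moment': array([ 0.0214851 , -0.05290542,  0.02866092]), 'finger_force': 0.0, 'finger_gap': 0.9998271010179075}
```

View pics/scene0.png

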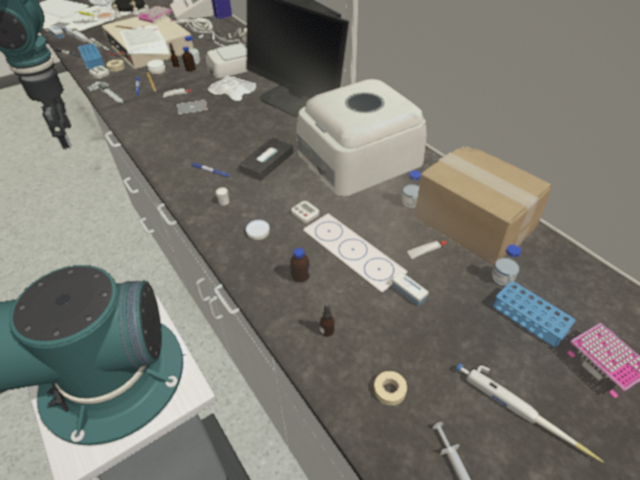

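View pics/top0.png

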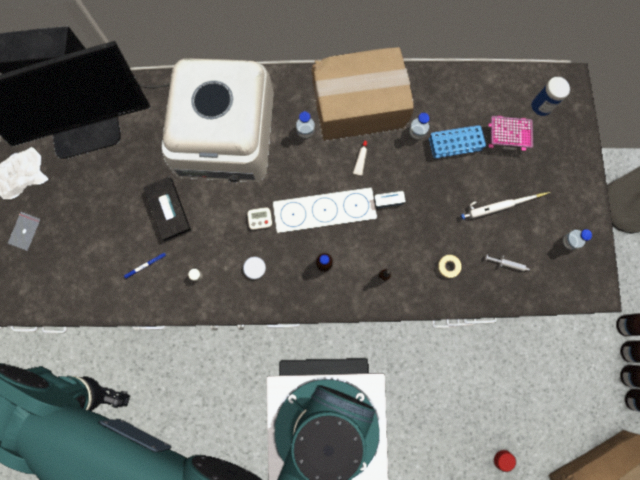

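The scene view and the top view show the same layout. In the top view the timer (259,218) is at the left end of the mat and the slide box (391,199) at the right. The rings are at (293,214), (324,209) and (356,205). The loose things are dish (254,268), amber bottle (324,262), dropper (384,274), jar (194,274) and tape (449,266). In the scene view they are dish (258,229), amber cap (299,253), dropper bulb (327,312), jar (222,196) and rings (328,231), (352,249), (379,269).

```bash
cat > m.py <<'E'
from h import *
from scipy.optimize import least_squares
def tri(sa,ua,sb,ub):
    oa,da=rays(sa,[ua]); ob,db=rays(sb,[ub]); da=da[0]/np.linalg.norm(da[0]); db=db[0]/np.linalg.norm(db[0])
    t=np.linalg.lstsq(np.c_[da,-db],ob-oa,rcond=None)[0]
    A=oa+da*t[0];B=ob+db*t[1]; return (A+B)/2,np.linalg.norm(A-B)
def cen(s,c,r,f):
    u,v=c; x0,y0=u-r,v-r
    m=f(s['img'][y0:v+r+1,x0:u+r+1].astype(int)).astype(np.uint8)
    n,l,st,ce=cv2.connectedComponentsWithStats(m)
    i=1+np.argmax(st[1:,4]); return ce[i]+[x0,y0],st[i,4]
white=lambda a:a.min(2)>120
blue=lambda a:(a[...,2]-a[...,0]>60)
bl2=lambda a:(a[...,2]-a[...,0]>25)
E
python3 - <<'E'
from m import *
T,S=[dict(np.load(f'last_{n}.npz')) for n in('top','scene')]
W={'dish':(254,268,258,229,14,white),'ambercap':(324,260,299,253,8,blue),'jar':(194,274,222,196,11,white)}
for k,(a,b,c,d,r,f) in W.items():
    p,n=cen(T,(a,b),r,f);q,m=cen(S,(c,d),r,f); print(k,p.round(1),n,q.round(1),m,[np.round(x,4) for x in tri(T,p,S,q)])
CT,CS=cloud(T),cloud(S)
R={'dish':(254,268,258,229),'amber':(324,262,299,264),'dropper':(384,274,327,320),'jar':(194,274,222,196),'tape':(449,266,390,388)}
for k,(a,b,c,d) in R.items():
    for nm,C,(u,v),r in(('T',CT,(a,b),18),('S',CS,(c,d),24)):
        P=C[v-r:v+r,u-r:u+r].reshape(-1,3); g=np.nanmedian(P[:,2]); P=P[P[:,2]>.007]
        P=P[np.hypot(*(P[:,:2]-np.median(P[:,:2],0)).T)<.05]
        h=np.percentile(P[:,2],98); Q=P[P[:,2]>h-.006]
        print(k,nm,len(P),'zmax',h.round(4),'all bbox',P.min(0).round(3),P.max(0).round(3),'top mean',Q.mean(0).round(4),len(Q))
# mat/rings
for nm,I in(('T',T),('S',S)):
    a=I['img'].astype(int)
    box=(265,180,385,240) if nm=='T' else (295,205,410,300)
    x0,y0,x1,y1=box; sub=a[y0:y1,x0:x1]
    m=white(sub).astype(np.uint8); n,l,st,ce=cv2.connectedComponentsWithStats(m); i=1+np.argmax(st[1:,4])
    c=max(cv2.findContours((l==i).astype(np.uint8),0,2)[0],key=cv2.contourArea)+np.array([x0,y0])
    P=onz(I,c.reshape(-1,2),.003); r=cv2.minAreaRect(P[:,:2].astype(np.float32)*1000); print('mat',nm,r)
    C=(CT if nm=='T' else CS)[y0:y1,x0:x1][l==i]; print(' mat z depth',np.nanmedian(C[:,2]))
# crops to view
o=[]
o.append(cv2.resize(T['img'][170:290,180:420],(800,400),interpolation=2)); 
o=np.vstack(o); cv2.imwrite('pics/c1.png',o[...,::-1])
o=cv2.resize(S['img'][180:345,205:425],(800,600),interpolation=2); cv2.imwrite('pics/c2.png',o[...,::-1])
E
```

```text
dish [254.1 267.2] 410 [257.6 228.8] 403 [array([0.4474, 0.1885, 0.0114]), np.float64(0.0002)]
ambercap [324. 259.] 69 [298.5 252.1] 73 [array([ 0.4545, -0.0045,  0.0859]), np.float64(0.0004)]
jar [194.  273.8] 121 [222.6 195.2] 177 [array([0.4312, 0.3542, 0.021 ]), np.float64(0.0007)]
dish T 366 zmax 0.0216 all bbox [0.401 0.145 0.007] [0.488 0.234 0.025] top mean [0.4447 0.1883 0.0183] 193
dish S 335 zmax 0.0189 all bbox [0.416 0.155 0.007] [0.476 0.219 0.02 ] top mean [0.4457 0.1852 0.0155] 266
amber T 260 zmax 0.0933 all bbox [ 0.411 -0.052  0.007] [0.488 0.039 0.098] top mean [ 0.4515 -0.0049  0.0905] 42
amber S 534 zmax 0.0899 all bbox [ 0.431 -0.031  0.007] [0.476 0.011 0.092] top mean [ 0.453  -0.0078  0.0879] 77
dropper T 144 zmax 0.0969 all bbox [ 0.375 -0.211  0.007] [ 0.459 -0.125  0.099] top mean [ 0.4169 -0.1685  0.0953] 14
dropper S 341 zmax 0.0964 all bbox [ 0.399 -0.187  0.007] [ 0.43  -0.158  0.098] top mean [ 0.4152 -0.1715  0.0946] 24
jar T 133 zmax 0.0463 all bbox [0.391 0.31  0.007] [0.475 0.394 0.049] top mean [0.4282 0.3495 0.0425] 57
jar S 163 zmax 0.0443 all bbox [0.415 0.331 0.007] [0.444 0.367 0.046] top mean [0.4298 0.3479 0.0416] 68
tape T 346 zmax 0.0254 all bbox [ 0.389 -0.402  0.007] [ 0.482 -0.305  0.029] top mean [ 0.4361 -0.3523  0.0222] 171
tape S 700 zmax 0.0232 all bbox [ 0.406 -0.384  0.007] [ 0.467 -0.322  0.024] top mean [ 0.4359 -0.354   0.02  ] 570
mat T ((610.5925903320312, -26.154388427734375), (95.35614013671875, 319.6037902832031), 6.843172550201416)
 mat z depth 0.003550916320928188
mat S ((612.2472534179688, -30.954299926757812), (96.99909973144531, 333.9481506347656), 7.117522239685059)
 mat z depth 0.003032692896680178
```

View pics/c1.png

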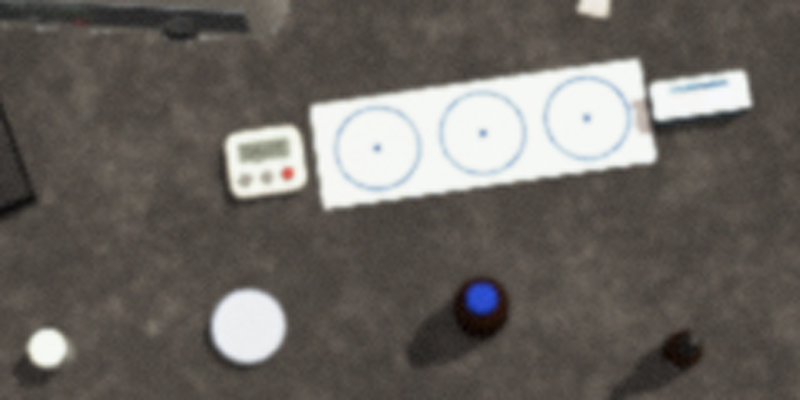

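View pics/c2.png

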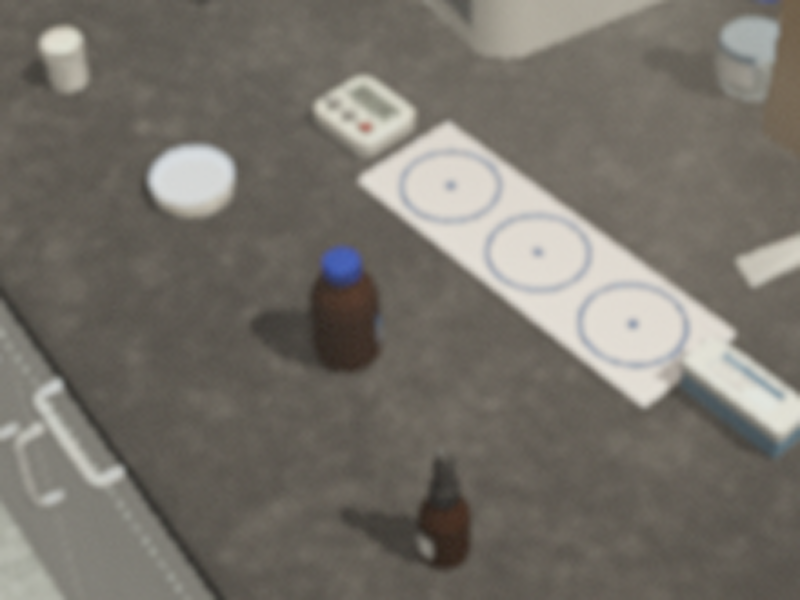

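The crops show the ring dots clearly: top-view crop at (377,147), (483,132), (587,118), and scene-view crop at (451,185), (538,252), (632,323). Timer is on the left, so amber goes on the left ring and dropper on the right.

Run:
```python
from m import *
T,S=[dict(np.load(f'last_{n}.npz')) for n in('top','scene')]
def dot(I,u,v):
    u,v=int(round(u)),int(round(v)); a=I['img'][v-3:v+4,u-3:u+4].astype(float)[...,0]; w=np.clip(np.median(a)-a-8,0,None)
    yy,xx=np.mgrid[v-3:v+4,u-3:u+4]; return np.array([(w*xx).sum(),(w*yy).sum()])/w.sum()
A=[];
for (a,b),(c,d) in zip([(377,147),(483,132),(587,118)],[(451,185),(538,252),(632,323)]):
    p=dot(T,180+a/3.333,170+b/3.333);q=dot(S,205+c/3.636,180+d/3.636)
    t,e=tri(T,p,S,q); print('ring',p.round(1),q.round(1),'tri',t.round(4),e.round(4),'T',onz(T,[p],.003)[0].round(4),'S',onz(S,[q],.003)[0].round(4)); A.append(t)
print(np.linalg.norm(A[0]-A[1]),np.linalg.norm(A[1]-A[2]),'row dir deg',np.degrees(np.arctan2(-(A[0]-A[2])[0],(A[0]-A[2])[1])))
print('dish top-on-plane',onz(T,[(254.1,267.2)],.012),onz(S,[(257.6,228.8)],.012))
print('amber',onz(T,[(324,259)],.085),onz(S,[(298.5,252.1)],.083))
# dropper: dark mask in both
dark=lambda a:a.max(2)<45
# jar: cap in top
print('jar',onz(T,[(194,273.8)],.036),onz(S,[(222.6,195.2)],.022))
```

```text
ring [292.7 213.9] [328.5 230.5] tri [0.5979 0.0793 0.0044] 0.0005 T [0.598  0.0795 0.003 ] S [0.5989 0.0804 0.003 ]
ring [324.5 209.5] [352.5 248.9] tri [ 0.6081 -0.0106  0.0054] 0.0002 T [ 0.6086 -0.0106  0.003 ] S [ 0.6096 -0.009   0.003 ]
ring [355.6 204.9] [378.6 268.6] tri [ 0.6196 -0.0993  0.0045] 0.0005 T [ 0.6198 -0.0993  0.003 ] S [ 0.6208 -0.0985  0.003 ]
0.09052512914862074 0.08942451634756005 row dir deg 6.946437620232681
dish top-on-plane [[0.44749644 0.188412   0.012     ]] [[0.44708306 0.18786226 0.012     ]]
amber [[ 0.4544392  -0.00439859  0.085     ]] [[ 0.45590066 -0.00220979  0.083     ]]
jar [[0.42975338 0.35069972 0.036     ]] [[0.43038342 0.35299189 0.022     ]]
```

Request:
step_arm(motion=[{"gripper": 0,"linear": [0,0,0],"rotation": [0,0,8]},{"gripper": 0,"linear": [0,0,0],"rotation": [0,0,16]},{"gripper": 0,"linear": [0,0,0],"rotation": [0,0,24]}], newtons=30)

```text
t: 0.4
tool_pos: [0.1368, 0.5066, 0.1977]
tcp_rot: [-0.0, 0.337, 0.941, -0.0]
force: [-0.2, -0.1, -0.5]
finger_gap: 0.995
finger_force: 0.0
```

```bash
cat > go.py <<'E'
import sys,numpy as np
from scipy.spatial.transform import Rotation as R
# usage: go.py qw qx qy qz px py pz  tx ty tz yawdeg  (target; yaw = angle of tool y axis)
def go(q,p,t,yaw=7):
    r=R.from_quat([*q[1:],q[0]]); c,s=np.cos(np.radians(yaw)),np.sin(np.radians(yaw))
    y=np.array([c,s,0]); z=np.array([0,0,-1.]); g=R.from_matrix(np.c_[np.cross(y,z),y,z])
    return (r.inv().apply(np.array(t)-p)*1000).round(1),(r.inv()*g).as_rotvec(degrees=True).round(1)
E
python3 - <<'E'
from go import *
from plant import arm
s=arm.read_state();q,p=s['tcp_rot'],s['tool_pos']
print(go(q,p,[.447,.188,.10]))
for yaw in (7,):
    c=np.cos(np.radians(7));sn=np.sin(np.radians(7));q=R.from_matrix(np.array([[-sn*-1*-1*-1,c,0],[-c,sn,0],[0,0,-1]])).as_quat()
q7=[q[3],*q[:3]]; print(q7)
E
```

```text
(array([-442. ,  -48.9,   97.8]), array([-0. ,  0. , 43.6]))Traceback (most recent call last):
  File "<stdin>", line 6, in <module>
  File "scipy/spatial/transform/_rotation.pyx", line 1143, in scipy.spatial.transform._rotation.Rotation.from_matrix
ValueError: Non-positive determinant (left-handed or null coordinate frame) in rotation matrix 0: [[ 0.12186934  0.99254615  0.        ]
 [-0.99254615  0.12186934  0.        ]
 [ 0.          0.         -1.        ]].
```

Request:
step_arm(motion=[{"gripper": 0,"linear": [-44,-5,5],"rotation": [0,0,8]},{"gripper": 0,"linear": [-88,-10,10],"rotation": [0,0,16]},{"gripper": 0,"linear": [-132,-15,15],"rotation": [0,0,24]},{"gripper": 0,"linear": [-176,-20,20],"rotation": [0,0,32]},{"gripper": 0,"linear": [-220,-24,25],"rotation": [0,0,40]}])

```text
t: 0.9
tool_pos: [0.2932, 0.3479, 0.1727]
tcp_rot: [-0.0, 0.639, 0.769, -0.0]
force: [0.3, -0.2, -0.1]
finger_gap: 1.002
finger_force: 0.0
```

```bash
cat > to.py <<'E'
from go import *
from plant import arm
s=arm.read_state();a=[float(v) for v in sys.argv[1:]]
print(s['t'],s['tool_pos'].round(4),*go(s['tcp_rot'],s['tool_pos'],a[:3],a[3] if len(a)>3 else 7))
E
python3 to.py .447 .188 .1
```

```text
0.9 [0.2932 0.3479 0.1727] [-185.4  121.9   72.7] [-0.   0.   3.6]
```

Request:
step_arm(motion=[{"gripper": 0,"linear": [-37,24.4,14.5],"rotation": [0,0,3.6]},{"gripper": 0,"linear": [-74,48.8,29],"rotation": [0,0,3.6]},{"gripper": 0,"linear": [-111,73.1,43.5],"rotation": [0,0,3.6]},{"gripper": 0,"linear": [-148,97.5,58],"rotation": [0,0,3.6]},{"gripper": 0,"linear": [-185.4,121.9,72.7],"rotation": [0,0,3.6]}])

```text
t: 1.4
tool_pos: [0.4481, 0.1887, 0.0996]
tcp_rot: [-0.0, 0.661, 0.751, -0.0]
force: [0.6, 0.6, 0.7]
finger_gap: 0.996
finger_force: 0.0
```

Request:
step_arm(motion=[{"gripper": 0,"linear": [0,0,35],"rotation": [0,0,0]},{"gripper": 0,"linear": [0,0,65],"rotation": [0,0,0]},{"gripper": 0,"linear": [0,0,80],"rotation": [0,0,0]},{"gripper": 0,"linear": [0,0,92],"rotation": [0,0,0]},{"gripper": 0,"linear": [0,0,100],"rotation": [0,0,0]}])

```text
t: 1.9
tool_pos: [0.4466, 0.1902, -0.0007]
tcp_rot: [-0.0, 0.661, 0.751, -0.001]
force: [-0.2, -0.1, 0.4]
finger_gap: 1.002
finger_force: 0.0
```

Request:
step_arm(motion=[{"gripper": 0.15,"linear": [0,0,0],"rotation": [0,0,0]},{"gripper": 0.25,"linear": [0,0,0],"rotation": [0,0,0]},{"gripper": 0.35,"linear": [0,0,0],"rotation": [0,0,0]},{"gripper": 0.4,"linear": [0,0,0],"rotation": [0,0,0]},{"gripper": 0.4,"linear": [0,0,0],"rotation": [0,0,0]}], newtons=30)

```text
t: 2.4
tool_pos: [0.4474, 0.1905, 0.0006]
tcp_rot: [0.0, 0.661, 0.751, 0.0]
force: [-0.1, 0.9, 0.2]
finger_gap: 0.604
finger_force: 0.0
```

Run:
```python
from h import *
s=snap('scene');t=snap('top')
a=cv2.resize(s['img'][170:290,200:320],(400,400),interpolation=2);b=cv2.resize(t['img'][210:310,210:310],(400,400),interpolation=2)
cv2.imwrite('pics/g1.png',np.hstack([a,b])[...,::-1]); print(arm.read_state()['finger_gap'],arm.read_state()['tool_pos'])
```

```text
0.5972684505873179 [0.44729906 0.19041522 0.00049724]
```

View pics/g1.png

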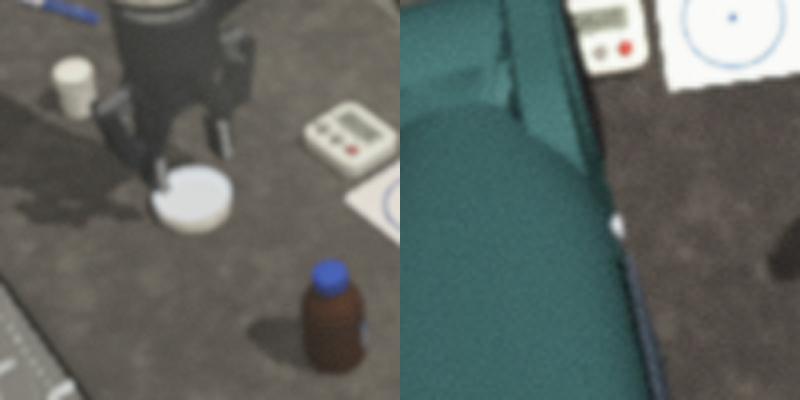

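The scene crop (left) shows the fingertips at (160,185) and (225,155), beside or above the dish centred at (192,195). I'll use the depth map to measure how high the tips are.

Run:
```python
from h import *
s=dict(np.load('last_scene.npz')); C=cloud(s)
a=s['img'].astype(int)
for nm,(u,v) in {'L':(160,185),'R':(225,155)}.items():
    U=int(200+u/3.333);V=int(170+v/3.333)
    print(nm,U,V)
    for y in range(V-8,V+5,1):
        print(y,[tuple((C[y,x]*1000).round().astype(int).tolist())+(int(a[y,x].mean()),) for x in range(U-3,U+4,2)])
```

```text
L 248 225
217 [(412, 171, 86, 55), (417, 172, 83, 80), (454, 250, 3, 88), (460, 250, 0, 73)]
218 [(412, 172, 83, 55), (417, 174, 78, 101), (423, 174, 74, 99), (459, 248, -1, 70)]
219 [(414, 179, 73, 53), (418, 176, 73, 113), (423, 176, 70, 109), (456, 242, 1, 69)]
220 [(414, 180, 68, 54), (419, 179, 67, 115), (423, 176, 67, 116), (455, 240, 0, 96)]
221 [(413, 179, 67, 52), (417, 175, 67, 110), (422, 174, 65, 122), (453, 238, -2, 147)]
222 [(412, 179, 63, 56), (418, 178, 61, 107), (422, 176, 60, 133), (452, 235, -2, 186)]
223 [(411, 177, 61, 54), (417, 178, 58, 101), (421, 176, 57, 140), (443, 215, 15, 205)]
224 [(412, 179, 56, 59), (416, 177, 55, 94), (420, 174, 56, 143), (441, 211, 15, 206)]
225 [(410, 177, 56, 61), (415, 176, 53, 88), (420, 176, 50, 137), (440, 209, 13, 197)]
226 [(410, 178, 51, 72), (415, 177, 49, 100), (419, 175, 48, 137), (437, 204, 15, 193)]
227 [(429, 226, -1, 95), (415, 178, 45, 145), (418, 172, 48, 158), (423, 173, 44, 202)]
228 [(426, 221, 1, 118), (425, 205, 14, 188), (418, 173, 44, 188), (432, 195, 18, 213)]
229 [(425, 219, -1, 123), (422, 197, 19, 210), 
[... 457 characters left out ...]
119), (513, 237, 0, 89)]
213 [(474, 192, 51, 55), (476, 186, 54, 90), (480, 181, 55, 120), (510, 232, 2, 92)]
214 [(474, 194, 45, 54), (476, 185, 51, 90), (478, 179, 55, 126), (510, 232, -2, 97)]
215 [(473, 193, 43, 64), (476, 186, 47, 82), (480, 184, 46, 127), (506, 226, 1, 101)]
216 [(474, 195, 38, 77), (476, 187, 43, 79), (479, 182, 44, 122), (504, 221, 2, 99)]
217 [(490, 231, -2, 88), (475, 186, 40, 81), (477, 179, 44, 107), (502, 218, 1, 96)]
218 [(487, 224, 1, 94), (491, 221, 1, 88), (496, 219, 0, 98), (499, 214, 2, 95)]
219 [(485, 222, 0, 103), (488, 216, 4, 93), (494, 215, 1, 98), (498, 213, 0, 98)]
220 [(483, 219, 0, 135), (488, 218, -2, 103), (491, 211, 1, 97), (498, 213, -4, 100)]
```

The depth map puts the fingertips about 40 mm up while the reported TCP z is about 0. They also closed past the dish's 60 mm without touching it. I'll open a little, go down 20 mm, and re-measure the tips rather than trust the reported height.

Request:
step_arm(motion=[{"gripper": 0.1,"linear": [0,0,0],"rotation": [0,0,0]},{"gripper": 0.1,"linear": [0,0,0],"rotation": [0,0,0]},{"gripper": 0.1,"linear": [0,0,0],"rotation": [0,0,0]},{"gripper": 0.1,"linear": [0,0,10],"rotation": [0,0,0]},{"gripper": 0.1,"linear": [0,0,20],"rotation": [0,0,0]}])

```text
t: 3.0
tool_pos: [0.4472, 0.1904, -0.0205]
tcp_rot: [0.0, 0.661, 0.751, 0.0]
force: [0.3, -0.4, -0.6]
finger_gap: 0.895
finger_force: 0.0
```

```bash
cat > tips.py <<'E'
from h import *
def tips(s,p):
    C=cloud(s); d=np.hypot(C[...,0]-p[0],C[...,1]-p[1])
    m=(d<.075)&(abs(C[...,1]-p[1])<.03)&(C[...,2]<.12)&(C[...,2]>.021)&(s['img'].astype(int).mean(2)<175)
    for nm,sel in(('near',C[...,0]<p[0]),('far',C[...,0]>=p[0])):
        P=C[m&sel]; k=P[np.argsort(P[:,2])[:8]]; print(nm,len(P),'tip',k.mean(0).round(3),'x range low',P[P[:,2]<k[0,2]+.03][:,0].min().round(3),P[P[:,2]<k[0,2]+.03][:,0].max().round(3))
if __name__=='__main__':
    st=arm.read_state(); s=snap('scene'); print(st['t'],st['tool_pos'].round(4),st['force'],st['finger_gap'].round(3)); tips(s,st['tool_pos'])
    cv2.imwrite('pics/tips.png',cv2.resize(s['img'][170:290,200:320],(400,400),interpolation=2)[...,::-1])
E
python3 tips.py
```

```text
Traceback (most recent call last):
  File "tips.py", line 8, in <module>
    st=arm.read_state(); s=snap('scene'); print(st['t'],st['tool_pos'].round(4),st['force'],st['finger_gap'].round(3)); tips(s,st['tool_pos'])
                                                                                            ^^^^^^^^^^^^^^^^^^^^^^
AttributeError: 'float' object has no attribute 'round'
```

```bash
sed -i "s/st\['finger_gap'\].round(3)/st['finger_gap']/" tips.py; python3 tips.py
```

```text
3.05 [ 0.4462  0.1901 -0.022 ] [-1.04222349  0.13227766 -1.5373974 ] 0.9029399392965802
near 487 tip [0.406 0.174 0.028] x range low 0.394 0.411
far 391 tip [0.487 0.192 0.024] x range low 0.483 0.498
```

View pics/tips.png

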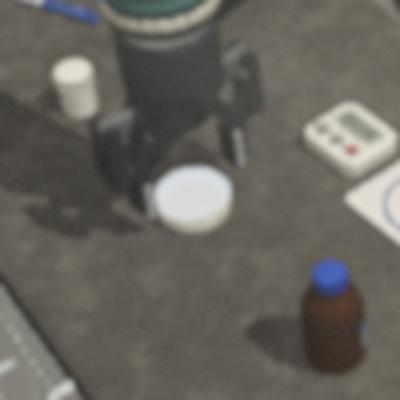

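The crop shows the fingertips at (148,215) and (240,163), straddling the dish. Depth puts them 25 mm up with reported TCP z at −21 mm, so they sit about 37 mm higher than reported, once the swing-back is allowed for. I'll descend another 16 mm and close.

Request:
step_arm(motion=[{"gripper": 0.1,"linear": [0,0,8],"rotation": [0,0,0]},{"gripper": 0.1,"linear": [0,0,16],"rotation": [0,0,0]},{"gripper": 0.2,"linear": [0,0,16],"rotation": [0,0,0]},{"gripper": 0.3,"linear": [0,0,16],"rotation": [0,0,0]},{"gripper": 0.4,"linear": [0,0,16],"rotation": [0,0,0]}], newtons=25)

```text
t: 3.6
tool_pos: [0.4472, 0.1904, -0.0355]
tcp_rot: [0.0, 0.661, 0.751, 0.0]
force: [-0.3, -0.2, -0.9]
finger_gap: 0.688
finger_force: 26.9
```

Request:
step_arm(motion=[{"gripper": 0.5,"linear": [0,0,0],"rotation": [0,0,0]},{"gripper": 0.5,"linear": [0,0,0],"rotation": [0,0,0]},{"gripper": 0.5,"linear": [0,0,0],"rotation": [0,0,0]}])

```text
t: 3.9
tool_pos: [0.4473, 0.1904, -0.0356]
tcp_rot: [0.0, 0.661, 0.751, 0.0]
force: [-0.3, 0.1, -0.4]
finger_gap: 0.69
finger_force: 26.9
```

```bash
python3 tips.py
```

```text
3.9 [ 0.4473  0.1904 -0.0356] [-0.31846225  0.10317218 -0.43851875] 0.6897434682347205
near 538 tip [0.411 0.177 0.022] x range low 0.389 0.42
far 402 tip [0.48  0.19  0.023] x range low 0.476 0.51
```

Request:
step_arm(motion=[{"gripper": 0.5,"linear": [0,0,-5],"rotation": [0,0,0]},{"gripper": 0.5,"linear": [0,0,-15],"rotation": [0,0,0]},{"gripper": 0.5,"linear": [0,0,-35],"rotation": [0,0,0]},{"gripper": 0.5,"linear": [0,0,-55],"rotation": [0,0,0]},{"gripper": 0.5,"linear": [0,0,-60],"rotation": [0,0,0]}])

```text
t: 4.45
tool_pos: [0.4484, 0.1907, 0.0266]
tcp_rot: [0.001, 0.661, 0.751, 0.001]
force: [-0.1, 1.2, -1.4]
finger_gap: 0.687
finger_force: 27.1
```

```bash
python3 to.py .609 -.008 .0244
```

```text
4.45 [0.4484 0.1907 0.0266] [-217.4  134.1    2.5] [ 0.2 -0.   0.3]
```

Request:
step_arm(motion=[{"gripper": 0.5,"linear": [-17,11,0],"rotation": [0,0,0]},{"gripper": 0.5,"linear": [-50,31,0],"rotation": [0,0,0]},{"gripper": 0.5,"linear": [-85,53,0],"rotation": [0,0,0]},{"gripper": 0.5,"linear": [-120,75,0],"rotation": [0,0,0]},{"gripper": 0.5,"linear": [-150,93,0],"rotation": [0,0,0]}])

```text
t: 4.95
tool_pos: [0.5596, 0.0517, 0.0242]
tcp_rot: [0.0, 0.661, 0.75, 0.0]
force: [0.4, 0.3, -1.8]
finger_gap: 0.694
finger_force: 27.1
```

Request:
step_arm(motion=[{"gripper": 0.5,"linear": [-30,19,0],"rotation": [0,0,0]},{"gripper": 0.5,"linear": [-52,32,0],"rotation": [0,0,0]},{"gripper": 0.5,"linear": [-67,41,0],"rotation": [0,0,0]},{"gripper": 0.5,"linear": [-67,41,0],"rotation": [0,0,0]}])

```text
t: 5.35
tool_pos: [0.6087, -0.0096, 0.0238]
tcp_rot: [0.0, 0.661, 0.75, 0.0]
force: [-0.0, 0.5, -0.3]
finger_gap: 0.69
finger_force: 27.1
```

```bash
python3 to.py .609 -.008 -.032
python3 - <<'E'
from m import *
s=snap('scene'); C=cloud(s); print(tips if 0 else '')
m=(np.hypot(C[...,0]-.609,C[...,1]+.01)<.045)&(C[...,2]>.05)&(C[...,2]<.09)&white(s['img'].astype(int)); print(m.sum(),C[m].mean(0),np.percentile(C[m],[2,98],axis=0))
E
```

```text
5.35 [ 0.6087 -0.0096  0.0238] [ 1.5  0.5 55.8] [0.  0.  0.2]

365 [ 0.61011181 -0.02113101  0.07400425] [[ 0.57466421 -0.04201264  0.06201145]
 [ 0.64265907  0.00733962  0.08368194]]
```

Request:
step_arm(motion=[{"gripper": 0.5,"linear": [-0.5,0.5,20],"rotation": [0,0,0]},{"gripper": 0.5,"linear": [-1.5,0.5,38],"rotation": [0,0,0]},{"gripper": 0.5,"linear": [-1.5,0.5,48],"rotation": [0,0,0]},{"gripper": 0.5,"linear": [-1.5,0.5,53],"rotation": [0,0,0]},{"gripper": 0.5,"linear": [-1.5,0.5,56],"rotation": [0,0,0]}])

```text
t: 5.9
tool_pos: [0.6081, -0.0089, -0.0317]
tcp_rot: [-0.0, 0.661, 0.751, -0.0]
force: [0.3, 0.3, -0.5]
finger_gap: 0.682
finger_force: 27.1
```

Request:
step_arm(motion=[{"gripper": 0.5,"linear": [0,0,0],"rotation": [0,0,0]},{"gripper": 0.5,"linear": [0,0,0],"rotation": [0,0,0]}])

```text
t: 6.1
tool_pos: [0.6086, -0.0092, -0.0312]
tcp_rot: [0.0, 0.661, 0.751, 0.0]
force: [0.1, 0.3, -0.5]
finger_gap: 0.69
finger_force: 27.1
```

Request:
step_arm(motion=[{"gripper": 0.5,"linear": [2,0,0],"rotation": [0,0,0]},{"gripper": 0.5,"linear": [2,0,1],"rotation": [0,0,0]},{"gripper": 0.25,"linear": [2,0,1],"rotation": [0,0,0]},{"gripper": 0.15,"linear": [2,0,1],"rotation": [0,0,0]},{"gripper": 0.1,"linear": [2,0,1],"rotation": [0,0,0]}])

```text
t: 6.6
tool_pos: [0.6081, -0.0073, -0.0327]
tcp_rot: [0.0, 0.661, 0.751, 0.0]
force: [0.4, 0.2, 0.3]
finger_gap: 0.897
finger_force: 0.0
```

Request:
step_arm(motion=[{"gripper": 0.1,"linear": [0,0,-10],"rotation": [0,0,0]},{"gripper": 0.1,"linear": [0,0,-40],"rotation": [0,0,0]},{"gripper": 0.1,"linear": [0,0,-80],"rotation": [0,0,0]},{"gripper": 0.1,"linear": [0,0,-110],"rotation": [0,0,0]}])

```text
t: 7.0
tool_pos: [0.6084, -0.0074, 0.0802]
tcp_rot: [0.001, 0.661, 0.751, 0.0]
force: [0.0, 1.1, -0.6]
finger_gap: 0.901
finger_force: 0.0
```

```bash
cat > dish.py <<'E'
from m import *
s=snap('scene'); C=cloud(s)
m=(np.hypot(C[...,0]-.609,C[...,1]+.01)<.04)&(C[...,2]>.012)&(C[...,2]<.03)
print('dish?',m.sum(),C[m].mean(0).round(4),np.percentile(C[m],[2,98],axis=0).round(3))
E
python3 dish.py; python3 to.py .430 .351 .06
```

```text
dish? 366 [ 0.6074 -0.0123  0.0182] [[ 0.58  -0.04   0.013]
 [ 0.636  0.017  0.022]]
7.05 [ 0.6103 -0.0076  0.0846] [ 378.6 -133.5   22.9] [0.4 0.1 0.3]
```

Request:
step_arm(motion=[{"gripper": 0.1,"linear": [38,-13,0],"rotation": [0,0,0]},{"gripper": 0.1,"linear": [82,-29,0],"rotation": [0,0,0]},{"gripper": 0.1,"linear": [126,-44,0],"rotation": [0,0,0]},{"gripper": 0.1,"linear": [170,-60,0],"rotation": [0,0,0]},{"gripper": 0.1,"linear": [214,-75,0],"rotation": [0,0,0]}])

```text
t: 7.55
tool_pos: [0.5055, 0.1968, 0.0779]
tcp_rot: [0.0, 0.661, 0.75, 0.0]
force: [1.0, -0.2, 0.3]
finger_gap: 0.898
finger_force: 0.0
```

Request:
step_arm(motion=[{"gripper": 0.1,"linear": [44,-16,6],"rotation": [0,0,0]},{"gripper": 0.1,"linear": [88,-31,12],"rotation": [0,0,0]},{"gripper": 0.1,"linear": [132,-47,18],"rotation": [0,0,0]},{"gripper": 0.1,"linear": [165,-58,23],"rotation": [0,0,0]},{"gripper": 0.1,"linear": [165,-58,23],"rotation": [0,0,0]}])

```text
t: 8.05
tool_pos: [0.4259, 0.3547, 0.0542]
tcp_rot: [-0.0, 0.659, 0.752, -0.0]
force: [0.6, -0.0, 0.6]
finger_gap: 0.9
finger_force: 0.0
```

```bash
python3 to.py .430 .351 -.028
```

```text
8.05 [0.4259 0.3547 0.0542] [-4.3  3.7 82.2] [-0.  -0.   0.5]
```

Request:
step_arm(motion=[{"gripper": 0.1,"linear": [-4,4,20],"rotation": [0,0,0]},{"gripper": 0.1,"linear": [-4,4,45],"rotation": [0,0,0]},{"gripper": 0.1,"linear": [-4,4,65],"rotation": [0,0,0]},{"gripper": 0.1,"linear": [-4,4,76],"rotation": [0,0,0]},{"gripper": 0.1,"linear": [-4,4,80],"rotation": [0,0,0]}])

```text
t: 8.55
tool_pos: [0.4325, 0.3477, -0.0262]
tcp_rot: [-0.0, 0.661, 0.75, -0.0]
force: [0.1, 0.3, 0.6]
finger_gap: 0.9
finger_force: 0.0
```

```bash
python3 tips.py
python3 - <<'E'
import numpy as np,cv2
s=np.load('last_scene.npz')['img'][150:240,170:260]; cv2.imwrite('pics/j1.png',cv2.resize(s,(400,400),interpolation=2)[...,::-1])
E
```

```text
8.55 [ 0.4325  0.3477 -0.0262] [0.06161595 0.30220888 0.55766184] 0.90042706011909
near 540 tip [0.412 0.337 0.022] x range low 0.381 0.432
far 415 tip [0.456 0.344 0.024] x range low 0.433 0.487
```

View pics/j1.png

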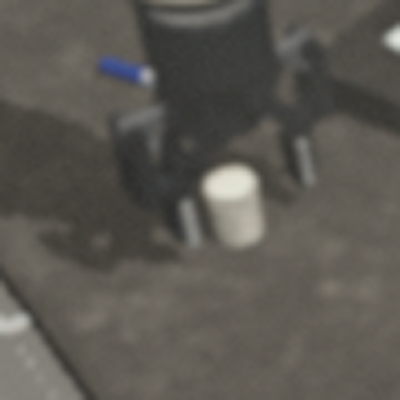

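The crop shows the jar at (235,205) between fingertips at (192,240) and (308,185), so I'll close on it.

Request:
step_arm(motion=[{"gripper": 0.3,"linear": [0,0,0],"rotation": [0,0,0]},{"gripper": 0.45,"linear": [0,0,0],"rotation": [0,0,0]},{"gripper": 0.55,"linear": [0,0,0],"rotation": [0,0,0]},{"gripper": 0.65,"linear": [0,0,0],"rotation": [0,0,0]},{"gripper": 0.75,"linear": [0,0,0],"rotation": [0,0,0]}], newtons=25)

```text
t: 9.1
tool_pos: [0.4326, 0.3485, -0.0253]
tcp_rot: [-0.0, 0.661, 0.751, 0.0]
force: [-2.0, -0.4, 6.2]
finger_gap: 0.332
finger_force: 24.3
```

Request:
step_arm(motion=[{"gripper": 0.8,"linear": [0,0,0],"rotation": [0,0,0]},{"gripper": 0.8,"linear": [0,0,0],"rotation": [0,0,0]},{"gripper": 0.8,"linear": [0,0,0],"rotation": [0,0,0]}])

```text
t: 9.4
tool_pos: [0.4326, 0.3485, -0.0252]
tcp_rot: [0.0, 0.661, 0.751, 0.0]
force: [-2.4, -0.4, 5.9]
finger_gap: 0.336
finger_force: 24.3
```

```bash
cat > obj.py <<'E'
from m import *
def obj(x,y,r,z0,z1,lo=120,s=None):
    s=s or snap('scene'); C=cloud(s); m=(np.hypot(C[...,0]-x,C[...,1]-y)<r)&(C[...,2]>z0)&(C[...,2]<z1)&(s['img'].astype(int).min(2)>lo)
    print(m.sum(),C[m].mean(0).round(4),np.percentile(C[m],[3,97],axis=0).round(3).tolist())
if __name__=='__main__':
    import sys; obj(*map(float,sys.argv[1:]))
E
python3 obj.py .432 .348 .03 .003 .06; python3 to.py .6075 -.0115 .06
```

```text
143 [0.4308 0.3401 0.0305] [[0.416, 0.333, 0.009], [0.443, 0.36, 0.046]]
9.45 [ 0.4326  0.3485 -0.0253] [-379.2  127.9  -85.3] [ 0.  -0.   0.3]
```

Request:
step_arm(motion=[{"gripper": 0.8,"linear": [0,0,-5],"rotation": [0,0,0]},{"gripper": 0.8,"linear": [0,0,-20],"rotation": [0,0,0]},{"gripper": 0.8,"linear": [0,0,-45],"rotation": [0,0,0]},{"gripper": 0.8,"linear": [0,0,-75],"rotation": [0,0,0]},{"gripper": 0.8,"linear": [0,0,-85],"rotation": [0,0,0]}])

```text
t: 9.95
tool_pos: [0.4336, 0.349, 0.0621]
tcp_rot: [0.001, 0.661, 0.751, 0.002]
force: [0.7, 0.3, -0.5]
finger_gap: 0.34
finger_force: 24.8
```

Request:
step_arm(motion=[{"gripper": 0.8,"linear": [-20,7,0],"rotation": [0,0,0]},{"gripper": 0.8,"linear": [-55,19,0],"rotation": [0,0,0]},{"gripper": 0.8,"linear": [-97,33,0],"rotation": [0,0,0]},{"gripper": 0.8,"linear": [-140,47,0],"rotation": [0,0,0]},{"gripper": 0.8,"linear": [-182,61,0],"rotation": [0,0,0]}])

```text
t: 10.45
tool_pos: [0.5164, 0.1738, 0.059]
tcp_rot: [-0.0, 0.661, 0.751, -0.0]
force: [0.7, 0.5, -1.4]
finger_gap: 0.338
finger_force: 24.8
```

Request:
step_arm(motion=[{"gripper": 0.8,"linear": [-43,14,0],"rotation": [0,0,0]},{"gripper": 0.8,"linear": [-85,29,0],"rotation": [0,0,0]},{"gripper": 0.8,"linear": [-125,43,0],"rotation": [0,0,0]},{"gripper": 0.8,"linear": [-155,53,0],"rotation": [0,0,0]},{"gripper": 0.8,"linear": [-170,58,0],"rotation": [0,0,0]}])

```text
t: 10.95
tool_pos: [0.596, 0.0118, 0.0588]
tcp_rot: [-0.0, 0.662, 0.75, -0.0]
force: [0.0, 0.6, 0.8]
finger_gap: 0.335
finger_force: 24.8
```

```bash
python3 to.py .6083 -.0074 -.005
```

```text
10.95 [0.596  0.0118 0.0588] [-20.6   9.8  63.8] [-0.   0.   0.2]
```

Request:
step_arm(motion=[{"gripper": 0.8,"linear": [-10,5,0],"rotation": [0,0,0]},{"gripper": 0.8,"linear": [-20.5,10,5],"rotation": [0,0,0]},{"gripper": 0.8,"linear": [-20.5,10,25],"rotation": [0,0,0]},{"gripper": 0.8,"linear": [-20.5,10,35],"rotation": [0,0,0]},{"gripper": 0.8,"linear": [-20.5,10,40],"rotation": [0,0,0]}])

```text
t: 11.45
tool_pos: [0.6069, -0.004, 0.0181]
tcp_rot: [-0.001, 0.66, 0.751, -0.0]
force: [0.1, -0.0, -0.5]
finger_gap: 0.335
finger_force: 24.8
```

```bash
python3 to.py .6083 -.0074 -.005
python3 - <<'E'
from obj import *
s=snap('scene'); C=cloud(s)
obj(.608,-.01,.028,.038,.09,110,s); obj(.608,-.01,.042,.012,.026,120,s)
cv2.imwrite('pics/j2.png',cv2.resize(s['img'][190:290,300:400],(500,500),interpolation=2)[...,::-1])
E
```

```text
11.45 [ 0.6069 -0.004   0.0181] [-3.6  1.  23.1] [-0.1 -0.   0.3]
180 [ 0.607  -0.0133  0.0712] [[0.583, -0.019, 0.047], [0.629, 0.0, 0.087]]
332 [ 0.6064 -0.0147  0.0181] [[0.582, -0.039, 0.014], [0.635, 0.013, 0.022]]
```

View pics/j2.png

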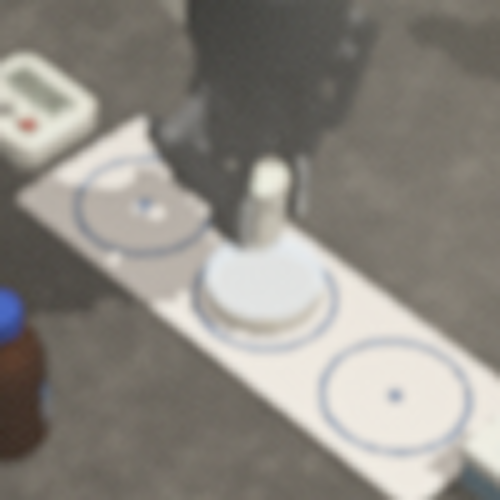

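The crop shows the dish on the middle ring at (262,285), with the jar held upright above its back half at (265,195). I'll shift 5 mm toward −y and lower it.

Request:
step_arm(motion=[{"gripper": 0.8,"linear": [-5,0.5,0],"rotation": [0,0,0]},{"gripper": 0.8,"linear": [-5,0.5,10],"rotation": [0,0,0]},{"gripper": 0.8,"linear": [-5,0.5,17],"rotation": [0,0,0]},{"gripper": 0.8,"linear": [-5,0.5,21],"rotation": [0,0,0]},{"gripper": 0.8,"linear": [-5,0.5,23],"rotation": [0,0,0]}])

```text
t: 12.0
tool_pos: [0.6085, -0.0097, -0.0043]
tcp_rot: [-0.0, 0.661, 0.751, -0.0]
force: [-0.0, 0.4, -0.2]
finger_gap: 0.334
finger_force: 24.8
```

Request:
step_arm(motion=[{"gripper": 0.8,"linear": [0,0,0],"rotation": [0,0,0]},{"gripper": 0.8,"linear": [0,0,0.5],"rotation": [0,0,0]},{"gripper": 0.8,"linear": [0,0,0.5],"rotation": [0,0,0]}])

```text
t: 12.3
tool_pos: [0.609, -0.0097, -0.004]
tcp_rot: [0.0, 0.661, 0.751, 0.0]
force: [0.2, -0.6, -0.5]
finger_gap: 0.339
finger_force: 24.8
```

```bash
python3 to.py .608 -.009 -.0063
python3 - <<'E'
from obj import *
s=snap('scene')
obj(.608,-.01,.028,.026,.07,110,s); obj(.608,-.01,.042,.012,.024,120,s)
E
```

```text
12.3 [ 0.609  -0.0097 -0.004 ] [ 0.9 -0.9  2.2] [0.  0.  0.3]
180 [ 0.6092 -0.0186  0.0502] [[0.584, -0.025, 0.029], [0.632, -0.006, 0.066]]
219 [ 0.6029 -0.0204  0.0181] [[0.58, -0.039, 0.013], [0.634, 0.01, 0.022]]
```

Request:
step_arm(motion=[{"gripper": 0.8,"linear": [0,0,1],"rotation": [0,0,0]},{"gripper": 0.8,"linear": [0,0,2],"rotation": [0,0,0]},{"gripper": 0.8,"linear": [0,0,2],"rotation": [0,0,0]}])

```text
t: 12.65
tool_pos: [0.6088, -0.0097, -0.0064]
tcp_rot: [-0.0, 0.661, 0.751, -0.0]
force: [0.1, -0.4, -0.5]
finger_gap: 0.338
finger_force: 24.8
```

Request:
step_arm(motion=[{"gripper": 0.8,"linear": [0,0,0.5],"rotation": [0,0,0]},{"gripper": 0.8,"linear": [0,0,1],"rotation": [0,0,0]},{"gripper": 0.8,"linear": [0,0,1],"rotation": [0,0,0]}])

```text
t: 12.95
tool_pos: [0.6089, -0.0097, -0.0068]
tcp_rot: [0.0, 0.661, 0.751, 0.0]
force: [-2.7, 0.3, 7.9]
finger_gap: 0.335
finger_force: 25.3
```

Contact at 8 N, so I'll release slowly and retreat.

Request:
step_arm(motion=[{"gripper": 0.6,"linear": [0,0,-0.5],"rotation": [0,0,0]},{"gripper": 0.5,"linear": [0,0,-0.5],"rotation": [0,0,0]},{"gripper": 0.4,"linear": [0,0,-0.5],"rotation": [0,0,0]},{"gripper": 0.4,"linear": [0,0,-0.5],"rotation": [0,0,0]}])

```text
t: 13.35
tool_pos: [0.6088, -0.0097, -0.0068]
tcp_rot: [-0.0, 0.661, 0.751, -0.0]
force: [0.3, -1.1, 0.6]
finger_gap: 0.601
finger_force: 0.0
```

Request:
step_arm(motion=[{"gripper": 0.3,"linear": [0,0,-10],"rotation": [0,0,0]},{"gripper": 0.1,"linear": [0,0,-40],"rotation": [0,0,0]},{"gripper": 0,"linear": [0,0,-80],"rotation": [0,0,0]},{"gripper": 0,"linear": [0,0,-110],"rotation": [0,0,0]},{"gripper": 0,"linear": [0,0,-110],"rotation": [0,0,0]}])

```text
t: 13.85
tool_pos: [0.611, -0.01, 0.1081]
tcp_rot: [0.003, 0.661, 0.751, 0.002]
force: [0.2, -0.4, -1.2]
finger_gap: 1.001
finger_force: 0.0
```

```bash
python3 to.py .4545 -.0045 .08
python3 - <<'E'
from obj import *
s=snap('scene')
obj(.608,-.01,.028,.030,.07,110,s);obj(.608,-.01,.028,.052,.07,110,s); obj(.608,-.01,.042,.012,.024,120,s)
E
```

```text
13.85 [ 0.611  -0.01    0.1081] [  25.4 -154.7   27. ] [0.4 0.1 0.3]
174 [ 0.6049 -0.0132  0.0512] [[0.594, -0.023, 0.033], [0.62, 0.003, 0.061]]
106 [ 0.6065 -0.0107  0.0581] [[0.594, -0.022, 0.053], [0.621, 0.004, 0.062]]
252 [ 0.6038 -0.0177  0.0183] [[0.58, -0.039, 0.014], [0.636, 0.015, 0.023]]
```

Request:
step_arm(motion=[{"gripper": 0,"linear": [6,-36,0],"rotation": [0,0,0]},{"gripper": 0,"linear": [13,-80,0],"rotation": [0,0,0]},{"gripper": 0,"linear": [20,-122,10],"rotation": [0,0,0]},{"gripper": 0,"linear": [25,-154,20],"rotation": [0,0,0]},{"gripper": 0,"linear": [25,-154,27],"rotation": [0,0,0]}])

```text
t: 14.4
tool_pos: [0.4481, -0.0038, 0.0753]
tcp_rot: [-0.001, 0.661, 0.751, -0.001]
force: [-0.1, 0.8, -0.3]
finger_gap: 1.001
finger_force: 0.0
```

```bash
python3 to.py .454 -.005 -.0145
```

```text
14.4 [ 0.4481 -0.0038  0.0753] [-2.   6.  89.8] [-0.2 -0.1  0.3]
```

Request:
step_arm(motion=[{"gripper": 0,"linear": [0,0,10],"rotation": [0,0,0]},{"gripper": 0,"linear": [0,0,20],"rotation": [0,0,0]},{"gripper": 0,"linear": [0,0,20],"rotation": [0,0,0]},{"gripper": 0,"linear": [0,0,20],"rotation": [0,0,0]}])

```text
t: 14.8
tool_pos: [0.4533, -0.0045, 0.0559]
tcp_rot: [-0.0, 0.661, 0.751, -0.0]
force: [0.6, -0.3, -0.2]
finger_gap: 0.999
finger_force: 0.0
```

```bash
python3 to.py .454 -.005 -.0145
```

```text
14.8 [ 0.4533 -0.0045  0.0559] [-0.6  0.7 70.4] [-0.  -0.   0.3]
```

Request:
step_arm(motion=[{"gripper": 0,"linear": [0,0.5,20],"rotation": [0,0,0]},{"gripper": 0,"linear": [0,0.5,40],"rotation": [0,0,0]},{"gripper": 0,"linear": [0,0.5,55],"rotation": [0,0,0]},{"gripper": 0,"linear": [0,0.5,62],"rotation": [0,0,0]},{"gripper": 0,"linear": [0,0.5,62],"rotation": [0,0,0]}])

```text
t: 15.3
tool_pos: [0.4534, -0.0044, -0.0061]
tcp_rot: [-0.0, 0.661, 0.751, -0.0]
force: [0.1, -0.0, 0.4]
finger_gap: 0.997
finger_force: 0.0
```

```bash
python3 tips.py;  python3 - <<'E'
import numpy as np,cv2
s=np.load('last_scene.npz')['img'][190:300,240:350]; cv2.imwrite('pics/a1.png',cv2.resize(s,(500,500),interpolation=2)[...,::-1])
E
```

```text
15.3 [ 0.4534 -0.0044 -0.0061] [ 0.11039553 -0.02552875  0.36681323] 0.9974209288789891
near 645 tip [ 0.44  -0.021  0.022] x range low 0.4 0.453
far 438 tip [ 0.46  -0.027  0.025] x range low 0.454 0.512
```

View pics/a1.png

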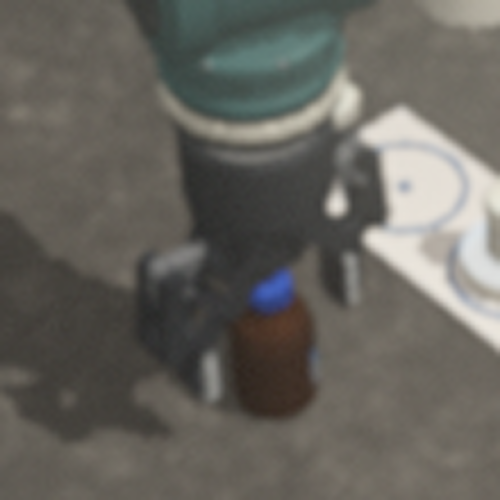

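The crop shows the bottle at (275,360) between the tips at (210,400) and (352,300), with the cap still below the palm. I'll go 6 mm lower and close.

Request:
step_arm(motion=[{"gripper": 0.1,"linear": [0,0,6],"rotation": [0,0,0]},{"gripper": 0.25,"linear": [0,0,6],"rotation": [0,0,0]},{"gripper": 0.4,"linear": [0,0,6],"rotation": [0,0,0]},{"gripper": 0.5,"linear": [0,0,6],"rotation": [0,0,0]},{"gripper": 0.6,"linear": [0,0,6],"rotation": [0,0,0]}], newtons=30)

```text
t: 15.85
tool_pos: [0.4536, -0.0044, -0.0113]
tcp_rot: [0.0, 0.661, 0.751, 0.0]
force: [-1.9, 0.2, 4.5]
finger_gap: 0.51
finger_force: 30.1
```

Request:
step_arm(motion=[{"gripper": 0.65,"linear": [0,0,0],"rotation": [0,0,0]},{"gripper": 0.65,"linear": [0,0,0],"rotation": [0,0,0]},{"gripper": 0.65,"linear": [0,0,0],"rotation": [0,0,0]}])

```text
t: 16.15
tool_pos: [0.4536, -0.0044, -0.0113]
tcp_rot: [0.0, 0.661, 0.751, 0.0]
force: [0.0, 0.0, 6.1]
finger_gap: 0.517
finger_force: 30.1
```

Request:
step_arm(motion=[{"gripper": 0.65,"linear": [0,0,-3],"rotation": [0,0,0]},{"gripper": 0.65,"linear": [0,0,-12],"rotation": [0,0,0]},{"gripper": 0.65,"linear": [0,0,-25],"rotation": [0,0,0]},{"gripper": 0.65,"linear": [0,0,-30],"rotation": [0,0,0]},{"gripper": 0.65,"linear": [0,0,-30],"rotation": [0,0,0]}])

```text
t: 16.65
tool_pos: [0.454, -0.0045, 0.0191]
tcp_rot: [0.001, 0.661, 0.751, 0.0]
force: [0.0, -0.5, -1.4]
finger_gap: 0.51
finger_force: 30.8
```

```bash
python3 - <<'E'
from m import *
st=arm.read_state();s=snap('scene'); C=cloud(s); a=s['img'].astype(int)
b=blue(a)&(np.hypot(C[...,0]-.454,C[...,1]+.005)<.04); print(st['tool_pos'],'cap',b.sum(),C[b].mean(0).round(4),np.percentile(C[b],[3,97],axis=0).round(3).tolist())
v,u=np.nonzero(b); print(onz(s,[(u.mean(),v.mean())],.115))
E
python3 to.py .598 .0800 .02
```

```text
[ 0.4539983  -0.0044967   0.01908578] cap 27 [ 0.4545 -0.015   0.1196] [[0.443, -0.025, 0.113], [0.462, -0.008, 0.135]]
[[ 0.45670988 -0.01114694  0.115     ]]
16.7 [ 0.4537 -0.0044  0.0186] [ 65.5 153.9  -1.3] [0.  0.  0.3]
```

Request:
step_arm(motion=[{"gripper": 0.65,"linear": [8,18,-2],"rotation": [0,0,0]},{"gripper": 0.65,"linear": [23,54,-5],"rotation": [0,0,0]},{"gripper": 0.65,"linear": [40,94,-5],"rotation": [0,0,0]},{"gripper": 0.65,"linear": [55,129,-5],"rotation": [0,0,0]},{"gripper": 0.65,"linear": [63,147,-5],"rotation": [0,0,0]}])

```text
t: 17.2
tool_pos: [0.5934, 0.0782, 0.0224]
tcp_rot: [0.0, 0.66, 0.751, 0.0]
force: [-0.5, -0.7, -1.3]
finger_gap: 0.511
finger_force: 31.0
```

Request:
step_arm(motion=[{"gripper": 0.65,"linear": [2.5,7,0],"rotation": [0,0,0]},{"gripper": 0.65,"linear": [2.5,7,0],"rotation": [0,0,0]},{"gripper": 0.65,"linear": [2.5,7,0],"rotation": [0,0,0]}])

```text
t: 17.5
tool_pos: [0.5968, 0.0796, 0.0229]
tcp_rot: [-0.0, 0.661, 0.751, -0.0]
force: [-0.2, -0.4, -1.4]
finger_gap: 0.509
finger_force: 31.0
```

```bash
python3 to.py .598 .0800 -.0083;  python3 obj.py .607 -.0095 .028 .03 .07 110
```

```text
17.5 [0.5968 0.0796 0.0229] [ 0.2  1.3 31.2] [-0.1 -0.   0.3]
176 [ 0.6047 -0.0129  0.0508] [[0.594, -0.023, 0.031], [0.62, 0.003, 0.061]]
```

Request:
step_arm(motion=[{"gripper": 0.65,"linear": [0,1,10],"rotation": [0,0,0]},{"gripper": 0.65,"linear": [0,1,20],"rotation": [0,0,0]},{"gripper": 0.65,"linear": [0,1,26],"rotation": [0,0,0]},{"gripper": 0.65,"linear": [0,1,29],"rotation": [0,0,0]},{"gripper": 0.65,"linear": [0,1,30],"rotation": [0,0,0]}])

```text
t: 18.05
tool_pos: [0.5985, 0.0802, -0.0073]
tcp_rot: [-0.0, 0.661, 0.751, -0.0]
force: [0.2, 0.3, -1.7]
finger_gap: 0.511
finger_force: 31.0
```

Request:
step_arm(motion=[{"gripper": 0.65,"linear": [0,0,0.5],"rotation": [0,0,0]},{"gripper": 0.65,"linear": [0,0,1],"rotation": [0,0,0]},{"gripper": 0.65,"linear": [0,0,1],"rotation": [0,0,0]}])

```text
t: 18.35
tool_pos: [0.599, 0.0802, -0.0076]
tcp_rot: [0.0, 0.661, 0.751, 0.0]
force: [0.1, -0.6, -0.6]
finger_gap: 0.508
finger_force: 31.0
```

Request:
step_arm(motion=[{"gripper": 0.65,"linear": [0,0,0.5],"rotation": [0,0,0]},{"gripper": 0.65,"linear": [0,0,1],"rotation": [0,0,0]},{"gripper": 0.65,"linear": [0,0,1],"rotation": [0,0,0]}])

```text
t: 18.65
tool_pos: [0.599, 0.0802, -0.0083]
tcp_rot: [0.0, 0.661, 0.751, 0.0]
force: [-1.2, 0.8, 4.8]
finger_gap: 0.513
finger_force: 31.5
```

Contact again, so I'll release.

Request:
step_arm(motion=[{"gripper": 0.45,"linear": [0,0,-0.5],"rotation": [0,0,0]},{"gripper": 0.3,"linear": [0,0,-0.5],"rotation": [0,0,0]},{"gripper": 0.15,"linear": [0,0,-0.5],"rotation": [0,0,0]},{"gripper": 0,"linear": [0,0,-0.5],"rotation": [0,0,0]},{"gripper": 0,"linear": [0,0,-0.5],"rotation": [0,0,0]}])

```text
t: 19.15
tool_pos: [0.5989, 0.0802, -0.0083]
tcp_rot: [-0.0, 0.661, 0.751, 0.0]
force: [0.1, -0.4, -0.1]
finger_gap: 0.999
finger_force: 0.0
```

Request:
step_arm(motion=[{"gripper": 0,"linear": [0,0,-15],"rotation": [0,0,0]},{"gripper": 0,"linear": [0,0,-45],"rotation": [0,0,0]},{"gripper": 0,"linear": [0,0,-80],"rotation": [0,0,0]},{"gripper": 0,"linear": [0,0,-105],"rotation": [0,0,0]},{"gripper": 0,"linear": [0,0,-105],"rotation": [0,0,0]}])

```text
t: 19.65
tool_pos: [0.6007, 0.0803, 0.1002]
tcp_rot: [0.002, 0.661, 0.751, 0.002]
force: [-0.1, -0.1, -0.3]
finger_gap: 1.0
finger_force: 0.0
```

```bash
python3 to.py .416 -.170 .09
python3 - <<'E'
from m import *
s=snap('scene'); C=cloud(s); a=s['img'].astype(int)
m=(np.hypot(C[...,0]-.598,C[...,1]-.08)<.04)&(C[...,2]>.008)&(C[...,2]<.11)
print(m.sum(),np.percentile(C[m],[2,98],axis=0).round(3).tolist())
b=blue(a)&(np.hypot(C[...,0]-.598,C[...,1]-.08)<.05)&(C[...,2]>.05); print('cap',b.sum(),C[b].mean(0).round(4))
d=np.hypot(C[...,0]-.416,C[...,1]+.17); m=(d<.04)&(C[...,2]>.008); P=C[m]; 
for lo,hi in((.01,.05),(.07,.1)):
    Q=P[(P[:,2]>lo)&(P[:,2]<hi)]; print('dropper',len(Q),np.percentile(Q,[2,98],axis=0).round(3).tolist())
E
```

```text
19.65 [0.6007 0.0803 0.1002] [-224.8 -215.     9.2] [0.3 0.  0.3]
468 [[0.577, 0.055, 0.011], [0.613, 0.09, 0.093]]
cap 41 [0.599  0.0789 0.0917]
dropper 211 [[0.401, -0.186, 0.011], [0.429, -0.162, 0.049]]
dropper 63 [[0.409, -0.177, 0.072], [0.42, -0.167, 0.098]]
```

Request:
step_arm(motion=[{"gripper": 0,"linear": [-20,-19,0],"rotation": [0,0,0]},{"gripper": 0,"linear": [-54,-51,0],"rotation": [0,0,0]},{"gripper": 0,"linear": [-88,-83,0],"rotation": [0,0,0]},{"gripper": 0,"linear": [-122,-115,0],"rotation": [0,0,0]},{"gripper": 0,"linear": [-156,-147,0],"rotation": [0,0,0]}])

```text
t: 20.2
tool_pos: [0.471, -0.094, 0.0957]
tcp_rot: [-0.001, 0.661, 0.751, -0.0]
force: [0.6, -0.3, 0.2]
finger_gap: 0.998
finger_force: 0.0
```

Request:
step_arm(motion=[{"gripper": 0,"linear": [-34,-32,0],"rotation": [0,0,0]},{"gripper": 0,"linear": [-58,-55,3],"rotation": [0,0,0]},{"gripper": 0,"linear": [-70,-67,6],"rotation": [0,0,0]},{"gripper": 0,"linear": [-70,-67,6],"rotation": [0,0,0]},{"gripper": 0,"linear": [-70,-67,6],"rotation": [0,0,0]}])

```text
t: 20.7
tool_pos: [0.415, -0.1708, 0.0902]
tcp_rot: [-0.001, 0.661, 0.75, 0.0]
force: [0.7, 0.0, 0.8]
finger_gap: 0.999
finger_force: 0.0
```

```bash
python3 to.py .4155 -.171 -.004
```

```text
20.7 [ 0.415  -0.1708  0.0902] [-0.3  0.5 94.2] [-0.  -0.   0.2]
```

Request:
step_arm(motion=[{"gripper": 0,"linear": [0,0,25],"rotation": [0,0,0]},{"gripper": 0,"linear": [0,0,50],"rotation": [0,0,0]},{"gripper": 0,"linear": [0,0,75],"rotation": [0,0,0]},{"gripper": 0,"linear": [0,0,88],"rotation": [0,0,0]},{"gripper": 0,"linear": [0,0,94],"rotation": [0,0,0]}])

```text
t: 21.2
tool_pos: [0.4151, -0.1697, -0.0045]
tcp_rot: [-0.001, 0.66, 0.751, -0.0]
force: [-0.2, -0.1, 0.3]
finger_gap: 0.998
finger_force: 0.0
```

Request:
step_arm(motion=[{"gripper": 0.15,"linear": [0,0,0],"rotation": [0,0,0]},{"gripper": 0.3,"linear": [0,0,0],"rotation": [0,0,0]},{"gripper": 0.45,"linear": [0,0,0],"rotation": [0,0,0]},{"gripper": 0.55,"linear": [0,0,0],"rotation": [0,0,0]},{"gripper": 0.65,"linear": [0,0,0],"rotation": [0,0,0]}], newtons=25)

```text
t: 21.7
tool_pos: [0.4156, -0.1713, -0.0028]
tcp_rot: [0.0, 0.661, 0.751, 0.0]
force: [-0.2, 0.6, 4.8]
finger_gap: 0.353
finger_force: 7.0
```

Request:
step_arm(motion=[{"gripper": 0.75,"linear": [0,0,0],"rotation": [0,0,0]},{"gripper": 0.8,"linear": [0,0,0],"rotation": [0,0,0]},{"gripper": 0.8,"linear": [0,0,0],"rotation": [0,0,0]},{"gripper": 0.8,"linear": [0,0,0],"rotation": [0,0,0]}])

```text
t: 22.1
tool_pos: [0.4156, -0.1713, -0.0027]
tcp_rot: [0.001, 0.661, 0.751, 0.0]
force: [-1.6, 0.8, 7.8]
finger_gap: 0.341
finger_force: 24.0
```

```bash
python3 - <<'E'
from h import *
s=snap('scene'); print(arm.read_state()['tool_pos'])
cv2.imwrite('pics/d1.png',cv2.resize(s['img'][250:360,265:375],(500,500),interpolation=2)[...,::-1])
E
python3 to.py .620 -.099 .03
```

```text
[ 0.41562016 -0.17132221 -0.00266016]
22.15 [ 0.4156 -0.1713 -0.0027] [ 45.8 211.9 -32.5] [0.1 0.  0.3]
```

View pics/d1.png

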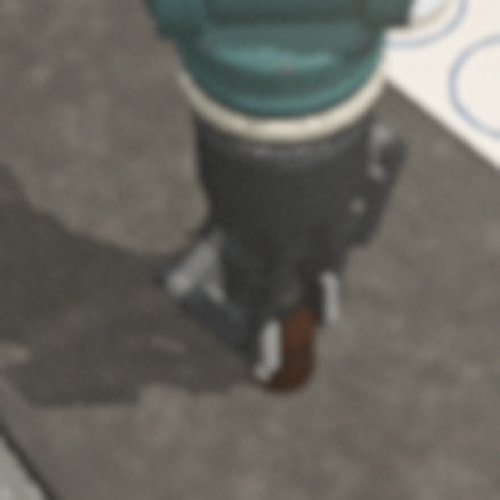

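The crop shows the dropper upright at (292,345), gripped on its body by the pads. I'll lift it and carry it over.

Request:
step_arm(motion=[{"gripper": 0.8,"linear": [0,0,-3],"rotation": [0,0,0]},{"gripper": 0.8,"linear": [0,0,-12],"rotation": [0,0,0]},{"gripper": 0.8,"linear": [0,0,-28],"rotation": [0,0,0]},{"gripper": 0.8,"linear": [0,0,-38],"rotation": [0,0,0]},{"gripper": 0.8,"linear": [0,0,-38],"rotation": [0,0,0]}])

```text
t: 22.65
tool_pos: [0.4161, -0.1716, 0.0362]
tcp_rot: [0.001, 0.661, 0.751, 0.0]
force: [-0.9, -0.2, -1.5]
finger_gap: 0.342
finger_force: 24.8
```

Request:
step_arm(motion=[{"gripper": 0.8,"linear": [4,18,0],"rotation": [0,0,0]},{"gripper": 0.8,"linear": [12,55,0],"rotation": [0,0,0]},{"gripper": 0.8,"linear": [21,95,0],"rotation": [0,0,0]},{"gripper": 0.8,"linear": [30,135,0],"rotation": [0,0,0]},{"gripper": 0.8,"linear": [38,172,0],"rotation": [0,0,0]}])

```text
t: 23.15
tool_pos: [0.5825, -0.1106, 0.0342]
tcp_rot: [-0.0, 0.661, 0.751, -0.0]
force: [-0.4, -1.1, -0.3]
finger_gap: 0.338
finger_force: 24.8
```

Request:
step_arm(motion=[{"gripper": 0.8,"linear": [6,28,0],"rotation": [0,0,0]},{"gripper": 0.8,"linear": [8,40,0],"rotation": [0,0,0]},{"gripper": 0.8,"linear": [8,40,0],"rotation": [0,0,0]},{"gripper": 0.8,"linear": [8,40,0],"rotation": [0,0,0]}])

```text
t: 23.55
tool_pos: [0.619, -0.0985, 0.0342]
tcp_rot: [-0.0, 0.661, 0.751, -0.0]
force: [0.2, -1.0, -0.5]
finger_gap: 0.339
finger_force: 24.9
```

```bash
python3 to.py .620 -.099 .0003
python3 - <<'E'
from m import *
s=snap('scene'); C=cloud(s)
P=C[(np.hypot(C[...,0]-.62,C[...,1]+.1)<.035)&(C[...,2]>.03)&(C[...,2]<.065)]; print(len(P),np.percentile(P,[2,98],axis=0).round(3).tolist())
E
```

```text
23.55 [ 0.619  -0.0985  0.0342] [-0.6  1.  33.9] [-0.1 -0.   0.3]
87 [[0.603, -0.112, 0.038], [0.627, -0.092, 0.064]]
```

Request:
step_arm(motion=[{"gripper": 0.8,"linear": [0,1,12],"rotation": [0,0,0]},{"gripper": 0.8,"linear": [0,1,23],"rotation": [0,0,0]},{"gripper": 0.8,"linear": [0,1,29],"rotation": [0,0,0]},{"gripper": 0.8,"linear": [0,1,32],"rotation": [0,0,0]},{"gripper": 0.8,"linear": [0,1,33],"rotation": [0,0,0]}])

```text
t: 24.1
tool_pos: [0.6204, -0.0985, 0.0013]
tcp_rot: [-0.0, 0.661, 0.751, -0.0]
force: [0.6, 0.4, -0.6]
finger_gap: 0.341
finger_force: 24.9
```

Request:
step_arm(motion=[{"gripper": 0.8,"linear": [0,0,0.5],"rotation": [0,0,0]},{"gripper": 0.8,"linear": [0,0,1],"rotation": [0,0,0]},{"gripper": 0.8,"linear": [0,0,1],"rotation": [0,0,0]}])

```text
t: 24.4
tool_pos: [0.6209, -0.0985, 0.001]
tcp_rot: [0.0, 0.661, 0.751, 0.0]
force: [0.1, -0.1, -0.7]
finger_gap: 0.34
finger_force: 24.9
```

Request:
step_arm(motion=[{"gripper": 0.8,"linear": [0,0,0.5],"rotation": [0,0,0]},{"gripper": 0.8,"linear": [0,0,1],"rotation": [0,0,0]},{"gripper": 0.8,"linear": [0,0,1],"rotation": [0,0,0]}])

```text
t: 24.7
tool_pos: [0.6209, -0.0986, 0.0004]
tcp_rot: [0.0, 0.661, 0.751, 0.0]
force: [-1.5, 0.0, 6.3]
finger_gap: 0.339
finger_force: 25.5
```

Contact. I'll release and retreat.

Request:
step_arm(motion=[{"gripper": 0.6,"linear": [0,0,-0.5],"rotation": [0,0,0]},{"gripper": 0.45,"linear": [0,0,-0.5],"rotation": [0,0,0]},{"gripper": 0.3,"linear": [0,0,-0.5],"rotation": [0,0,0]},{"gripper": 0.1,"linear": [0,0,-0.5],"rotation": [0,0,0]},{"gripper": 0,"linear": [0,0,-0.5],"rotation": [0,0,0]}])

```text
t: 25.2
tool_pos: [0.6207, -0.0984, 0.0002]
tcp_rot: [-0.0, 0.661, 0.751, -0.0]
force: [0.1, 0.1, -0.6]
finger_gap: 0.995
finger_force: 0.0
```

Request:
step_arm(motion=[{"gripper": 0,"linear": [0,0,-15],"rotation": [0,0,0]},{"gripper": 0,"linear": [0,0,-45],"rotation": [0,0,0]},{"gripper": 0,"linear": [0,0,-80],"rotation": [0,0,0]},{"gripper": 0,"linear": [0,0,-115],"rotation": [0,0,0]},{"gripper": 0,"linear": [0,0,-140],"rotation": [0,0,0]}])

```text
t: 25.7
tool_pos: [0.6211, -0.0986, 0.1427]
tcp_rot: [0.001, 0.661, 0.751, 0.0]
force: [0.2, 0.3, 0.3]
finger_gap: 1.0
finger_force: 0.0
```

Request:
step_arm(motion=[{"gripper": 0,"linear": [0,-30,0],"rotation": [0,0,0]},{"gripper": 0,"linear": [0,-75,0],"rotation": [0,0,0]},{"gripper": 0,"linear": [0,-120,0],"rotation": [0,0,0]},{"gripper": 0,"linear": [0,-165,0],"rotation": [0,0,0]},{"gripper": 0,"linear": [0,-210,0],"rotation": [0,0,0]}])

```text
t: 26.2
tool_pos: [0.4106, -0.1249, 0.1402]
tcp_rot: [0.0, 0.661, 0.751, -0.0]
force: [0.4, -0.6, 0.7]
finger_gap: 0.996
finger_force: 0.0
```

Request:
step_arm(motion=[{"gripper": 0,"linear": [0,-30,0],"rotation": [0,0,0]},{"gripper": 0,"linear": [0,-40,0],"rotation": [0,0,0]},{"gripper": 0,"linear": [0,-40,0],"rotation": [0,0,0]},{"gripper": 0,"linear": [0,-40,0],"rotation": [0,0,0]}])

```text
t: 26.6
tool_pos: [0.3737, -0.1304, 0.1405]
tcp_rot: [0.0, 0.661, 0.751, 0.0]
force: [0.1, -0.3, 1.0]
finger_gap: 1.001
finger_force: 0.0
```

Run:
```python
from m import *
s=snap('scene');t=snap('top')
o=cv2.resize(s['img'][195:305,290:420],(480,406),interpolation=2);b=cv2.resize(t['img'][170:290,240:330],(305,406),interpolation=2)
b=cv2.resize(t['img'][175:245,270:390],(320,187),interpolation=2); b=np.vstack([b,np.zeros((219,320,3),np.uint8)])
cv2.imwrite('pics/f.png',np.hstack([o,b])[...,::-1])
L=np.array
for nm,I in(('S',s),('T',t)):
    C=cloud(I)
    def f(k,c,r,z0,z1):
        P=C[(np.hypot(C[...,0]-c[0],C[...,1]-c[1])<r)&(C[...,2]>z0)&(C[...,2]<z1)]
        lo,hi=np.percentile(P,[3,97],axis=0) if len(P) else (np.zeros(3),)*2; print(nm,k,len(P),((lo+hi)/2).round(4),hi[2].round(4))
    f('amber cap',(.598,.08),.03,.078,.11); f('amber body',(.598,.08),.035,.012,.05)
    f('dropper bulb',(.62,-.099),.025,.075,.12); f('jar top',(.609,-.01),.025,.05,.075); f('dish',(.609,-.01),.04,.013,.026); f('tape',(.436,-.354),.045,.01,.03)
```

```text
S amber cap 78 [0.5984 0.0778 0.0872] 0.0936
S amber body 102 [0.5985 0.0596 0.0309] 0.0484
S dropper bulb 51 [ 0.6193 -0.0993  0.0882] 0.1006
S jar top 110 [ 0.6074 -0.0097  0.0564] 0.0622
S dish 248 [ 0.6082 -0.0126  0.0194] 0.0239
S tape 675 [ 0.4358 -0.3541  0.0169] 0.0225
T amber cap 72 [0.5982 0.0784 0.0888] 0.0966
T amber body 44 [0.5826 0.0773 0.0324] 0.0483
T dropper bulb 26 [ 0.618  -0.0949  0.0904] 0.1034
T jar top 100 [ 0.6063 -0.0087  0.0589] 0.0653
T dish 230 [ 0.6067 -0.0106  0.0189] 0.0245
T tape 232 [ 0.4361 -0.3569  0.0183] 0.0252
```

View pics/f.png

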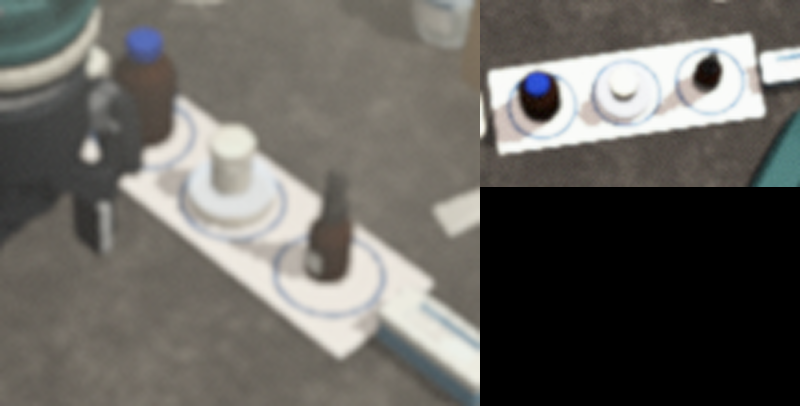

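The final picture shows amber (cap 144,45) on the left ring, the dish with the jar centred on it (233,165) on the middle ring, and the dropper (330,240) on the right ring. All are upright and within about 3 mm of centre, the tape has not moved, and the arm is clear. Handing in.

```bash
python3 -c "
from plant import arm
print(arm.sign_off())"
```

```text
the job is handed in; nothing more can be done
None
```

I handed the job in at about 27 s: the amber bottle is on the timer-side ring, the dropper bottle on the slide-box ring, and the dish on the middle ring with the jar on top, all upright and about 3 mm or less from centre by camera; the tape wasn't moved, and no verdict came back.

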